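# Screw the oil filler cap back on the compressor pump

## Task

The compressor pump has been topped up with oil: take the filler cap out of the parts tray and close the filler neck with it. Set the cap on the neck, turn it gently backwards (anticlockwise) until you feel it drop into the start of the thread, then screw it forwards (clockwise) to its stop so that it is fully home, let go and move clear. Never force the cap against the thread, and leave the oil tin, the brass fitting in the tray and the ring of board on the bench where they are.

Things in the scene. Friction and masses are not known exactly. Their poses are not given: they have to be found in the camera images.
- cap: loose aluminium oil filler cap, 0.10 to 0.17 kg, standing upright on its plug in the parts tray: a knurled disc, 58 mm diameter, 7 mm thick, a grip bar on top of it, and below it a round plug, 30 mm diameter, 24 mm long (the last 5 mm taper to 25 mm). Origin: centre of the disc's underside (the sealing face). x runs along the grip bar, z up; its yaw is arbitrary.
- cap_bar (a point): middle of the cap's upright grip bar: 46 mm long (along x), 14 mm wide, 24 mm high, so its top is 12 mm above this point and the disc's upper face 12 mm below it. It looks the same after half a turn. Jaws a few mm wider than the bar turn the cap and leave it free to sink by its own weight; a tight grip must be raised and lowered with it.
- cap_lugs (a point): point on the cap's axis 12 mm below its origin, at the middle of its four thread lugs: 90 degrees apart (one along the cap's x), each 7 mm wide, 4 mm thick, reaching 21 mm from the axis.
- neck_rim (a point): centre of the rim of the pump's upright steel filler neck, 54 mm outside, 45 mm inside diameter, 40 mm tall, its rim 150 mm above the bench; axes as the pump's. Inside is a right-hand four-start thread. Cap home: its origin within 0.3 mm of this point, its lugs against the ends of the thread: a firm stop about 60 degrees clockwise of where the cap dropped in.
- thread_top (a point): on the neck's axis, 3.5 mm below the rim: level of the flat tops of the thread ridges (33 mm bore between them: the plug has 1.5 mm play all round). The four starts lie 90 degrees apart, at an angle no pose tells. A cap set on rests on the ridges, its origin 11 mm above the rim (13.5 mm if on the end ribs, 1 mm below the rim and 3 mm wide; now and then it drops straight in).
- seal_top (a point): top of the soft rubber seal ring on the rim, 1.5 mm above it; 6 N squeezes it flat. On the ridges, clockwise turning butts the lugs on the end ribs. Backed (anticlockwise) at most 80 degrees the cap falls to 2.5 mm above the rim, against a rib; then clockwise it screws down 3 mm per rad. Turning takes 0.02 N m free, 0.1 on the seal, and rises sharply at a rib, where over 0.8 is forcing it.
- pump: the compressor pump, fixed on the bench: grey crankcase 140 x 260 mm, 110 mm high; finned cylinder and head (105 mm wide, to 260 mm high) at its +y end, a flywheel beyond; the filler neck on top at its -y end, 85 mm from the origin and 105 mm from the fins. Origin: centre of the underside; z up, y along the crankcase.
- tray: shallow steel parts tray, 170 x 140 mm, 22 mm high, 3 mm wall and floor, fixed on the bench. Origin: centre of its underside.
- fitting: brass hose fitting, 34 mm tall, 24 mm across, standing in the tray beside the cap; not to be disturbed. Origin: underside.
- oil_tin: small dark oil tin with a black cap, 68 mm diameter, 95 mm tall, standing on the bench; not to be disturbed. Origin: underside.
- mdf_ring: ring of brown board, 68 mm outside diameter, 16 mm thick, flat on the bench; not to be disturbed. Origin: underside.

How it is judged:
By the outcome, as a careful person would: the job done as asked, in the order asked, and still so for the second after the job is handed in, with the robot touching nothing.
It also fails if it takes over 69 s, if anything falls off the work surface, if the arm or the gripper's body presses on something with over 40 N, if the wrist force passes 120 N, or if a joint passes its speed limit or range.

## Robot

A 7-joint arm with a two-finger parallel gripper is mounted at the origin on the work surface. World frame = base frame: x ahead of the robot, y to its left, z up, the work surface at z = 0. Lengths are in m, angles in rad, forces in N, time in s.
With the tool pointing down it reaches from about 0.425 to 0.875 m from the base axis. Payload 9.9 kg.
Tool frame: the origin (TCP) lies between the finger pads; the fingertips stand 8 mm ahead of it and the grasp point (between the pads) lies 11 mm behind it; z points along the fingers, y is the direction in which the jaws open and shut (so a half turn about z gives the same grasp; the last joint's range is limited). The gripper opens to 85 mm and grips with 20 to 120 N. Pads are 22 mm wide; open, the fingers measure 114 mm over their backs; the gripper's body (76 mm by 85 mm) begins 54 mm behind the grasp point. The pads swing forward as they close: fully open they stand 13 mm farther back than shut.
Start: joints at [1.163, 0.576, 0.025, 1.437, -0.015, 1.129, -0.057], TCP at [0.215, -0.64, 0.239] pointing down, gripper open.
Joint ranges: [-2.76, 2.76], [-0.34, 2.15], [-1.52, 1.57], [0.19, 2.46], [-1.09, 4.23], [0.17, 1.99], [-2.82, 2.82]. Speed limits (rad/s): [2.22, 2.22, 3.01, 3.01, 3.14, 3.14, 3.14].

## Interface

Orientations are given as a rotation vector (axis times angle).
In Python, from rig import telemetry, snapshot, get_calibration, arm gives the robot as it stands.
- The arm moves only by the tool send_rows, never from a script. Its argument "increments" is a list of rows, each a list of 6 numbers: the shift along the world's x, y, z in mm, then the turn, a rotation vector about the world's x, y, z in degrees. In form: [[x, y, z, rx, ry, rz], ...]. A call has 1 to 20 rows; each row shifts and turns the commanded pose from where the row before left it; what a row does not reach is not made up. A row lasts 1/8 s, in which the tool goes at most 62.5 mm and 10.7 degrees, less where a joint would pass 70% of its speed; a pose out of reach is approached as far as the arm can. A call is refused whole if a number of a shift passes 62.5 or a number of a turn 10.7, either way. A call with a gripper value outside its range is refused whole. "hand" is the gripper's target within -1 to 1 (fully open at 1, half-way at 0, shut at -1), set as the call begins (left out, the last holds). The fingers move at their own pace and stop on an object; "squeeze" is the grip in N (left out, the last holds). Time passes only in rows, so rows that do not move let the fingers close. It gives the time, the measured TCP pose, the force and the opening at its end, in the units of the state.
- telemetry.read_state(): the state, without advancing time (a new reading comes with each control period).
- snapshot(name): name is "scene" or "top" or "wrist"; returns (picture, depth): 384x512x3 uint8, red, green, blue; 384x512 float32, m along the optical axis (not along the pixel's ray), 0 where there is no reading.
- get_calibration(name): a dict with "camera_matrix" (3x3 intrinsics, pixels), "dist_coeffs" ([k1, k2, p1, p2, k3] as OpenCV has them; the pictures are not rectified), "rvec" (rotation vector, rad) and "tvec" (3), from world to camera coordinates, as OpenCV has them. Camera axes: x right, y down, z forward; pixel columns grow to the right and rows downward; lengths in m; the calibration is good to about 2 mm. A picture is of the moment at which its call begins: read the wrist's pose just before it. get_calibration takes no time and is no camera call; for the wrist camera it gives the pose at the moment of the call.
- arm.sign_off(): hands the job in, once; it reports no verdict.
The state is a dict: "time": time; "q": joint angles; "dq": joint speeds; "joint_torque": joint torques, N m; "tool_pos": TCP position; "tool_rot": TCP orientation; "contact_force": force on the tool from outside, world axes, zero at the start; "moment": the same for the moment, N m; "width": finger opening in m.
Only numpy, scipy, OpenCV 4.12 (cv2) and the standard library are available. Lean on these libraries where they do the work, as an engineer would, in place of code of your own. Each camera call takes 0.05 s, during which the arm holds its last target.

## Working session

There is one attempt and no reset: what is moved stays moved. The work goes in short steps, Python scripts to look and compute and a tool call to move; the robot and the scene stay as the last step left them, time stands still between calls to the robot, and variables do not carry over. Pictures are saved under pics/ and viewed, and the job is handed in when it is done.

Besides the shell and the picture viewer there is one more tool, called after "Emit:" as name(argument=value, ...) on one line, values as JSON. send_rows: Moves the arm, as the interface text tells. Its arguments: {"type":"object","properties":{"increments":{"type":"array","items":{"type":"array","items":{"type":"number"}}},"hand":{"type":"number"},"squeeze":{"type":"number"}},"required":["increments"]}

```bash
mkdir -p pics; ls; python3 - <<'E'
from rig import telemetry, snapshot, get_calibration
import cv2,numpy as np
s=telemetry.read_state();print(s)
for n in ['scene','top','wrist']:
    p,d=snapshot(n);np.savez(f'{n}0.npz',p=p,d=d,**{k:np.array(v) for k,v in get_calibration(n).items()})
    cv2.imwrite(f'pics/{n}0.png',p[:,:,::-1])
E
```

```text
pics
{'time': 0.0, 'q': array([ 1.16319585,  0.57653513,  0.0248696 ,  1.43793761, -0.01499006,
        1.12896421, -0.0564953 ]), 'dq': array([-0.00036574, -0.00101853,  0.00046991, -0.00015746,  0.00015384,
       -0.0005249 ,  0.00019025]), 'joint_torque': array([-1.19404369e-03, -7.65776539e+01,  2.25053877e+00, -2.85974711e+01,
        1.53228245e-02,  1.25037818e-02, -3.14256874e-05]), 'tool_pos': array([ 0.2146137 , -0.63950643,  0.23843073]), 'tool_rot': array([-3.09890860e+00, -5.06177907e-01,  5.89253894e-04]), 'contact_force': array([-0.51700835, -0.23473919,  0.71989469]), 'moment': array([ 0.02235727,  0.03775168, -0.01957171]), 'width': 0.08526020958349091}
```

View pics/scene0.png

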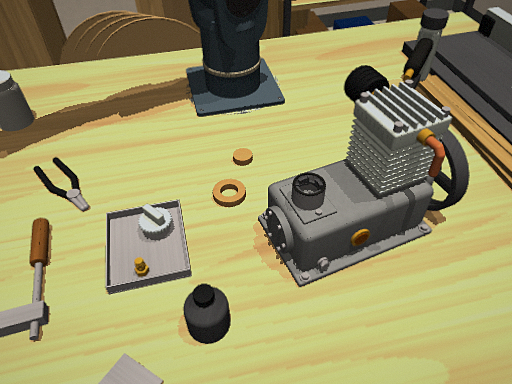

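View pics/top0.png

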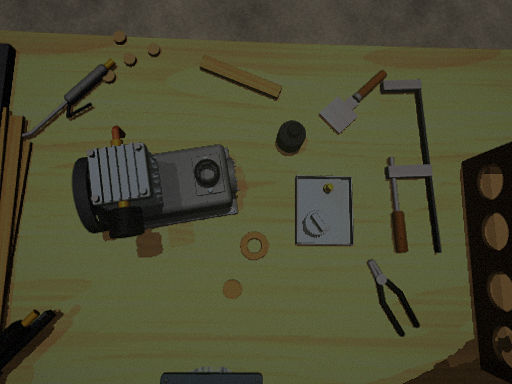

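View pics/wrist0.png

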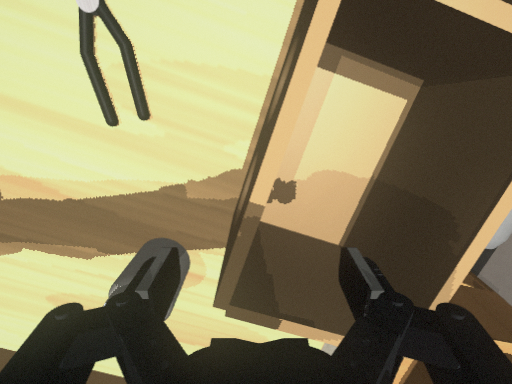

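The cap is at top-view pixel (316,223), the fitting at (328,188), the neck at (207,172), the ring at (254,245) and the tin at (291,137). Next I'll convert these to positions.

```bash
cat > h.py <<'E'
import cv2,numpy as np
def load(f):
    return dict(np.load(f))
def cloud(c):
    K,D=c['camera_matrix'],c['dist_coeffs'];h,w=c['d'].shape
    u,v=np.meshgrid(np.arange(w),np.arange(h))
    n=cv2.undistortPoints(np.stack([u,v],-1).reshape(-1,1,2).astype(float),K,D).reshape(h,w,2)
    P=np.dstack([n,np.ones((h,w))])*c['d'][...,None]
    R=cv2.Rodrigues(c['rvec'])[0]
    return (P-c['tvec'].ravel())@R   # R^T (P-t)
E
python3 - <<'E'
from h import *
for n in ['top','scene']:
    c=load(n+'0.npz');W=cloud(c);ok=c['d']>0
    R=cv2.Rodrigues(c['rvec'])[0];print(n,'cam',-R.T@c['tvec'].ravel(),c['camera_matrix'].tolist())
    pts=dict(top=dict(cap=(316,223),fit=(328,188),neck=(207,172),ring=(254,245),tin=(291,137),head=(120,175)),scene=dict(cap=(155,215),fit=(140,268),neck=(309,190),ring=(230,190),tin=(206,315)))[n]
    for k,(u,v) in pts.items(): print(k,W[v,u].round(3))
    # bar: points near cap
    cx,cy=W[pts['cap'][1],pts['cap'][0]][:2]
    m=ok&(np.hypot(W[...,0]-cx,W[...,1]-cy)<.06)
    z=W[m][:,2];print(np.histogram(z,bins=np.arange(-.005,.075,.005)))
    nx,ny=W[pts['neck'][1],pts['neck'][0]][:2]
    m=ok&(np.hypot(W[...,0]-nx,W[...,1]-ny)<.06)
    z=W[m][:,2];print(np.histogram(z,bins=np.arange(.09,.17,.005)))
E
python3 -c "
import cv2
a=cv2.imread('pics/top0.png');cv2.imwrite('pics/top0c.png',cv2.resize(a[120:270,160:360],None,fx=4,fy=4,interpolation=cv2.INTER_CUBIC))"
```

```text
top cam [ 0.38719397 -0.04913565  0.92496844] [[371.9735085311969, 0.0, 251.31407895226516], [0.0, 371.9735085311969, 187.72234644657576], [0.0, 0.0, 1.0]]
cap [ 0.457 -0.236  0.049]
fit [ 0.544 -0.27   0.035]
neck [0.56  0.02  0.116]
ring [ 0.404 -0.092 -0.003]
tin [ 0.659 -0.173  0.074]
head [0.522 0.166 0.248]
(array([240, 940,  53,   0,  38,  62,  16, 291,  44,   7,   9,  22,  94,
         4,   0]), array([-0.005,  0.   ,  0.005,  0.01 ,  0.015,  0.02 ,  0.025,  0.03 ,
        0.035,  0.04 ,  0.045,  0.05 ,  0.055,  0.06 ,  0.065,  0.07 ]))
(array([ 13,  52, 117, 578, 584, 470,  30,   9,  11,  57,  44, 136, 107,
         0,   0,   0]), array([0.09 , 0.095, 0.1  , 0.105, 0.11 , 0.115, 0.12 , 0.125, 0.13 ,
       0.135, 0.14 , 0.145, 0.15 , 0.155, 0.16 , 0.165, 0.17 ]))
scene cam [ 1.00671077 -0.17446369  0.62716302] [[420.5045014399432, 0.0, 256.50935061433694], [0.0, 420.5045014399432, 191.57701958558383], [0.0, 0.0, 1.0]]
cap [ 0.475 -0.239  0.057]
fit [ 0.56  -0.276  0.027]
neck [0.54  0.026 0.117]
ring [ 0.389 -0.087 -0.002]
tin [ 0.698 -0.181  0.069]
(array([  43, 1601,  195,    9,    7,   56,   21,  324,  148,   36,   30,
         33,  141,    6,    0]), array([-0.005,  0.   ,  0.005,  0.01 ,  0.015,  0.02 ,  0.025,  0.03 ,
        0.035,  0.04 ,  0.045,  0.05 ,  0.055,  0.06 ,  0.065,  0.07 ]))
(array([  6,  15,  55, 380, 629, 604, 130,  82,  79, 138, 127, 236, 209,
         0,   0,   0]), array([0.09 , 0.095, 0.1  , 0.105, 0.11 , 0.115, 0.12 , 0.125, 0.13 ,
       0.135, 0.14 , 0.145, 0.15 , 0.155, 0.16 , 0.165, 0.17 ]))
```

View pics/top0c.png

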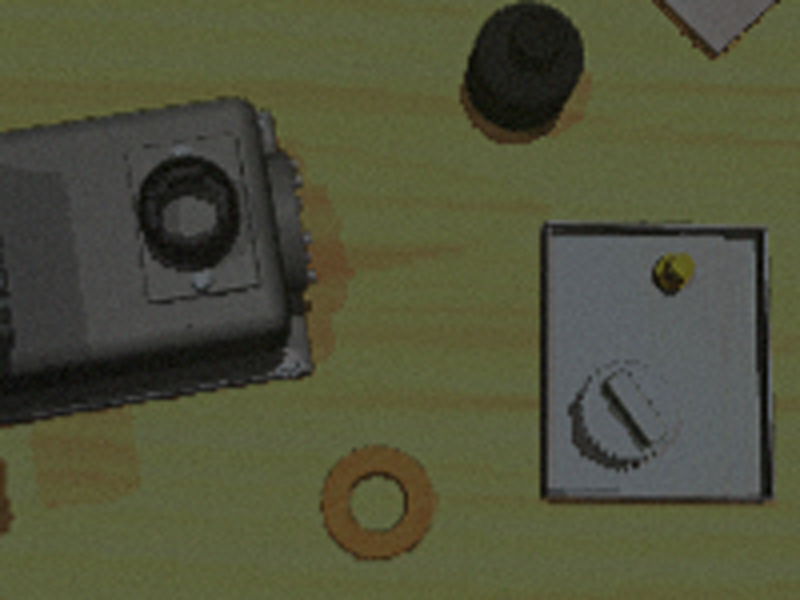

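```bash
cat > fit.py <<'E'
from h import *
from scipy.optimize import least_squares
def bar(W,ok,cx,cy,zlo,zhi,r=.035):
    m=ok&(np.hypot(W[...,0]-cx,W[...,1]-cy)<r)&(W[...,2]>zlo)&(W[...,2]<zhi)
    p=W[m][:,:2]; (c,s,a)=cv2.minAreaRect((p*1000).astype(np.float32))
    mu=p.mean(0);_,S,V=np.linalg.svd(p-mu);return len(p),mu.round(4),np.degrees(np.arctan2(V[0,1],V[0,0])).round(1),np.array(c).round(1),np.array(s).round(1),W[m][:,2].mean().round(4)
def circ(W,ok,cx,cy,zlo,zhi,r,rmax=.05):
    m=ok&(np.hypot(W[...,0]-cx,W[...,1]-cy)<rmax)&(W[...,2]>zlo)&(W[...,2]<zhi)
    p=W[m][:,:2]
    c,R=cv2.minEnclosingCircle((p*1000).astype(np.float32))
    return len(p),np.array(c).round(1),round(R,1),W[m][:,2].mean().round(4)
E
python3 - <<'E'
from fit import *
for n in ['top','scene']:
    c=load(n+'0.npz');W=cloud(c);ok=c['d']>0
    print(n,'bar',bar(W,ok,.465,-.237,.047,.07),'disc',circ(W,ok,.465,-.237,.026,.042,.029,.04))
    print(' neck',circ(W,ok,.557,.022,.142,.16,.027,.045), 'fit',circ(W,ok,.55,-.272,.02,.05,.012,.025),'tin',circ(W,ok,.69,-.18,.06,.12,.03,.05))
    # tray/pump yaw: pump upper face
    m=ok&(W[...,2]>.10)&(W[...,2]<.122)&(np.abs(W[...,1]-.03)<.1)&(np.abs(W[...,0]-.55)<.12)
    p=(W[m][:,:2]*1000).astype(np.float32);print(' crank',cv2.minAreaRect(p),np.median(W[m][:,2]))
    m=ok&(W[...,2]>.2)&(W[...,2]<.3)&(W[...,0]<.8);p=W[m];print(' head bbox',p.min(0),p.max(0))
E
```

```text
top bar (125, array([ 0.4604, -0.2408]), np.float64(-144.5), array([ 461.6, -241.5]), array([45. , 14.3]), np.float64(0.0564)) disc (353, array([ 460.9, -241.8]), 30.4, np.float64(0.0332))
 neck (272, array([555.6,  17.8]), 26.8, np.float64(0.1488)) fit (43, array([ 549.8, -274.9]), 8.1, np.float64(0.0332)) tin (489, array([ 673.2, -178. ]), 32.0, np.float64(0.0746))
 crank ((549.13427734375, 51.273834228515625), (138.54579162597656, 185.43406677246094), 10.651079177856445) 0.10974469131276117
 head bbox [0.40990208 0.10961317 0.20022916] [0.6217421  0.22811683 0.26630028]
scene bar (197, array([ 0.4663, -0.2418]), np.float64(37.2), array([ 463.4, -242. ]), array([45.7, 13.8]), np.float64(0.0563)) disc (506, array([ 462.7, -242.9]), 31.9, np.float64(0.0344))
 neck (525, array([557. ,  16.3]), 27.8, np.float64(0.1486)) fit (121, array([ 551.7, -275.9]), 8.8, np.float64(0.0324)) tin (1361, array([ 676.9, -178.1]), 33.0, np.float64(0.0759))
 crank ((553.5750122070312, 46.844154357910156), (137.78407287597656, 177.6233367919922), 10.727523803710938) 0.11050234231122948
 head bbox [-0.03342685 -0.08927589  0.20000023] [0.62762101 0.22900516 0.26799337]
```

```bash
python3 - <<'E'
from h import *
c=load('wrist0.npz');R=cv2.Rodrigues(c['rvec'])[0];p=-R.T@c['tvec'].ravel();print('cam',p,'fwd',R[2],'right',R[0])
T=cv2.Rodrigues(np.array([-3.09890860e+00, -5.06177907e-01,  5.89253894e-04]))[0];print(T.round(3));print('tool frame',T.T@(p-[ 0.2146137 , -0.63950643,  0.23843073]))
E
```

```text
cam [ 0.29491614 -0.6143258   0.37255725] fwd [-0.30822429 -0.10134073 -0.94590055] right [ 0.31623935 -0.94867839 -0.00140912]
[[ 0.948  0.318 -0.001]
 [ 0.318 -0.948  0.002]
 [-0.    -0.002 -1.   ]]
tool frame [ 0.08412636  0.00145761 -0.13413836]
```

Emit:
send_rows(increments=[[10,16,0,0,0,1],[20,33,0,0,0,1.5],[20,33,0,0,0,1.5],[20,33,0,0,0,1.5],[20,33,-5,0,0,1.5],[20,33,-5,0,0,1.5],[20,33,-5,0,0,1.5],[20,33,-5,0,0,1.5],[20,33,-5,0,0,1.5],[20,33,-5,0,0,1.5],[20,33,-5,0,0,1.5],[20,33,-5,0,0,1.5],[10,16,-5,0,0,0.5],[7,3,-5,0,0,0],[0,0,0,0,0,0],[0,0,0,0,0,0]])

```text
time: 2.15
tool_pos: [0.4611, -0.2432, 0.1893]
tool_rot: [2.984, 0.982, -0.001]
contact_force: [0.2, 0.0, 0.5]
width: 0.0854
```

```bash
cat > look.py <<'E'
import sys
from rig import telemetry, snapshot, get_calibration
import cv2,numpy as np
def look(tag,n='wrist'):
    s=telemetry.read_state();cal=get_calibration(n);p,d=snapshot(n)
    np.savez(f'{tag}.npz',p=p,d=d,**{k:np.array(v) for k,v in cal.items()});cv2.imwrite(f'pics/{tag}.png',p[:,:,::-1])
    return s
def show(s):
    T=cv2.Rodrigues(np.array(s['tool_rot']))[0]
    print('t',round(s['time'],2),'pos',s['tool_pos'].round(4),'xyaw',np.degrees(np.arctan2(T[1,0],T[0,0])).round(1),'tilt',T[:,2].round(3),'F',s['contact_force'].round(2),'M',s['moment'].round(3),'w',round(s['width'],4),'q',s['q'].round(2))
if __name__=='__main__':
    show(look(sys.argv[1]) if len(sys.argv)>1 else telemetry.read_state())
E
python3 look.py w1; python3 - <<'E'
from fit import *
c=load('w1.npz');W=cloud(c);ok=c['d']>0
print('bar',bar(W,ok,.462,-.242,.05,.07),'disc',circ(W,ok,.462,-.242,.03,.042,.029,.04))
E
```

```text
t 2.15 pos [ 0.4611 -0.2432  0.1893] xyaw 36.4 tilt [-0. -0. -1.] F [0.23 0.04 0.53] M [ 0.03  -0.006 -0.029] w 0.0854 q [ 0.49  0.4  -0.13  1.91  0.07  0.84 -0.61]
bar (626, array([ 0.4637, -0.2425]), np.float64(-145.2), array([ 462.8, -243.3]), array([45.8, 13.9]), np.float64(0.0566)) disc (1711, array([ 462.5, -243.4]), 30.7, np.float64(0.0332))
```

View pics/w1.png

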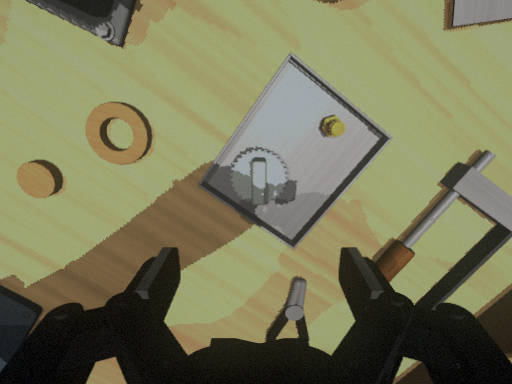

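Emit:
send_rows(increments=[[1.7,0,-15,0,0,0],[0,0,-25,0,0,0],[0,0,-25,0,0,0],[0,0,-25,0,0,0],[0,0,-20,0,0,0],[0,0,-15,0,0,0],[0,0,-10,0,0,0],[0,0,-8,0,0,0],[0,0,0,0,0,0],[0,0,0,0,0,0]], hand=0.2)

```text
time: 3.45
tool_pos: [0.4638, -0.2421, 0.0467]
tool_rot: [2.983, 0.985, 0.001]
contact_force: [-0.4, -0.4, -0.8]
width: 0.0512
```

Emit:
send_rows(increments=[[0,0,0,0,0,0],[0,0,0,0,0,0],[0,0,0,0,0,0],[0,0,0,0,0,0],[0,0,0,0,0,0],[0,0,0,0,0,0],[0,0,0,0,0,0],[0,0,0,0,0,0]], hand=-1, squeeze=40)

```text
time: 4.45
tool_pos: [0.4637, -0.242, 0.0466]
tool_rot: [2.983, 0.985, 0.001]
contact_force: [-0.9, -0.0, 5.8]
width: 0.0131
```

```bash
python3 look.py w2
```

```text
t 4.45 pos [ 0.4637 -0.242   0.0466] xyaw 36.6 tilt [ 0.001 -0.    -1.   ] F [-0.92 -0.01  5.76] M [0.057 0.069 0.031] w 0.0131 q [ 0.46  0.61 -0.1   2.04  0.12  0.49 -0.66]
```

View pics/w2.png

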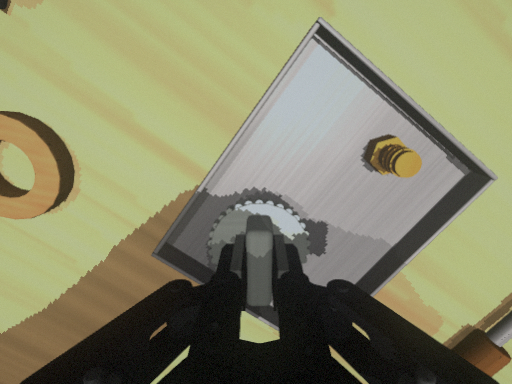

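Emit:
send_rows(increments=[[0,0,5,0,0,0],[0,0,15,0,0,0],[0,0,25,0,0,0],[0,0,30,0,0,0],[0,0,30,0,0,0],[0,0,30,0,0,0],[0,0,25,0,0,0],[0,5,20,0,0,0],[1,15,10,0,0,-2],[1,25,0,0,0,-3],[1,30,0,0,0,-4],[1,30,0,0,0,-4],[1,30,0,0,0,-4],[1,30,0,0,0,-4],[0,30,0,0,0,-4],[0,25,0,0,0,-3],[0,20,0,0,0,-2.6],[0,7,0,0,0,-1],[0,0,0,0,0,0],[0,0,0,0,0,0]])

```text
time: 7.0
tool_pos: [0.4694, 0.0041, 0.2364]
tool_rot: [3.138, 0.135, -0.0]
contact_force: [-0.6, 0.2, -2.7]
width: 0.0131
```

```bash
python3 look.py w3;  python3 - <<'E'
from fit import *
c=load('w3.npz');W=cloud(c);ok=c['d']>0
print('neck',circ(W,ok,.556,.017,.142,.16,.027,.045))
for lo in(.195,.2,.205,.21,.215,.22,.225,.23,.235,.24): print(lo,circ(W,ok,.47,.006,lo,lo+.005,0,.045))
E
```

```text
t 7.0 pos [0.4694 0.0041 0.2364] xyaw 4.9 tilt [-0. -0. -1.] F [-0.61  0.2  -2.68] M [-0.076 -0.032 -0.032] w 0.0131 q [-0.03  0.28 -0.1   1.96  0.04  0.91 -1.64]
neck (2248, array([557.1,  16.4]), 26.8, np.float64(0.1486))
0.195 (0, array([0., 0.]), 0.0, np.float64(nan))
0.2 (0, array([0., 0.]), 0.0, np.float64(nan))
0.205 (0, array([0., 0.]), 0.0, np.float64(nan))
0.21 (0, array([0., 0.]), 0.0, np.float64(nan))
0.215 (180, array([469.7,   2.7]), 30.4, np.float64(0.2184))
0.22 (2931, array([468.3,   2.8]), 31.0, np.float64(0.2229))
0.225 (72, array([484.7,   8.3]), 11.5, np.float64(0.2281))
0.23 (175, array([477.3,   3.7]), 18.1, np.float64(0.233))
0.235 (305, array([477.3,   3.4]), 19.9, np.float64(0.2376))
0.24 (432, array([469.6,   3.2]), 22.2, np.float64(0.243))fit.py:11: RuntimeWarning: Mean of empty slice.
  return len(p),np.array(c).round(1),round(R,1),W[m][:,2].mean().round(4)
  ret = ret.dtype.type(ret / rcount)
```

View pics/w3.png

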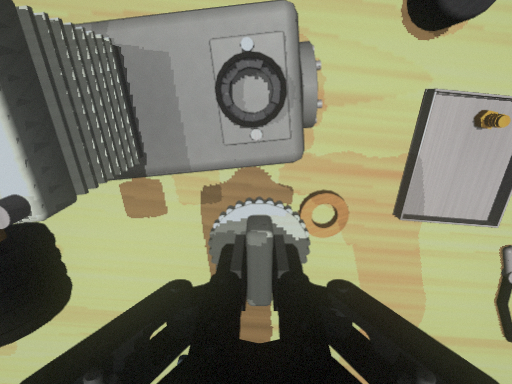

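```bash
cat > arc.py <<'E'
from fit import *
def arc(W,ok,c0,zlo,zhi,R,rmin,rmax,angs):
    d=W[...,:2]-c0;r=np.hypot(d[...,0],d[...,1]);a=np.degrees(np.arctan2(d[...,1],d[...,0]))
    m=ok&(r>rmin)&(r<rmax)&(W[...,2]>zlo)&(W[...,2]<zhi)
    P=[]
    for t in angs:
        k=m&(np.abs((a-t+180)%360-180)<3)
        if k.sum()>3: 
            i=np.argsort(r[k])[-3:]; P.append(W[k][i,:2].mean(0))
    P=np.array(P)
    f=lambda p:np.hypot(*(P-p[:2]).T)-p[2]
    s=least_squares(f,[*c0,R],loss='soft_l1',f_scale=.0005).x
    s2=least_squares(lambda p:f([*p,R]),c0,loss='soft_l1',f_scale=.0005).x
    return len(P),s.round(4),s2.round(4),np.abs(f(s)).mean().round(5)
E
python3 - <<'E'
from arc import *
c=load('w3.npz');W=cloud(c);ok=c['d']>0
print('disc',arc(W,ok,np.array([.4685,.003]),.219,.227,.029,.02,.034,range(-80,85,6)))
print('neck',arc(W,ok,np.array([.557,.0165]),.144,.156,.027,.018,.032,range(-180,180,6)))
E
```

```text
disc (28, array([0.4686, 0.0028, 0.03  ]), array([0.4699, 0.0029]), np.float64(0.00042))
neck (60, array([0.5568, 0.0164, 0.026 ]), array([0.5568, 0.0164]), np.float64(0.00017))
```

Emit:
send_rows(increments=[[8,1,0,0,0,0],[16,2.6,0,0,0,0],[20,3,0,0,0,0],[20,3,0,0,0,0],[16,2.6,0,0,0,0],[8,1.4,0,0,0,0],[0,0,0,0,0,0],[0,0,-8,0,0,0],[0,0,-10,0,0,0],[0,0,-10,0,0,0],[0,0,-6,0,0,0],[0,0,-4,0,0,0],[0,0,-4,0,0,0],[0,0,0,0,0,0],[0,0,0,0,0,0]])

```text
time: 8.93
tool_pos: [0.5576, 0.0187, 0.1945]
tool_rot: [-3.139, -0.136, -0.001]
contact_force: [-0.5, -0.4, -2.5]
width: 0.0129
```

```bash
python3 look.py w4;  python3 - <<'E'
from arc import *
from look import *
s=look('s4','scene');show(s)
E
python3 -c "
import cv2
a=cv2.imread('pics/s4.png');cv2.imwrite('pics/s4c.png',cv2.resize(a[100:250,220:420],None,fx=4,fy=4,interpolation=cv2.INTER_CUBIC))"
```

```text
t 8.93 pos [0.5576 0.0187 0.1945] xyaw 5.0 tilt [ 0.  0. -1.] F [-0.48 -0.4  -2.48] M [-0.005 -0.022  0.037] w 0.0129 q [-0.05  0.45 -0.1   1.81  0.05  0.89 -1.66]
t 8.97 pos [0.5576 0.0187 0.1945] xyaw 4.9 tilt [ 0.  0. -1.] F [ 0.25 -0.63 -2.01] M [ 0.031 -0.001 -0.027] w 0.0134 q [-0.05  0.45 -0.1   1.81  0.05  0.89 -1.66]
```

View pics/s4c.png

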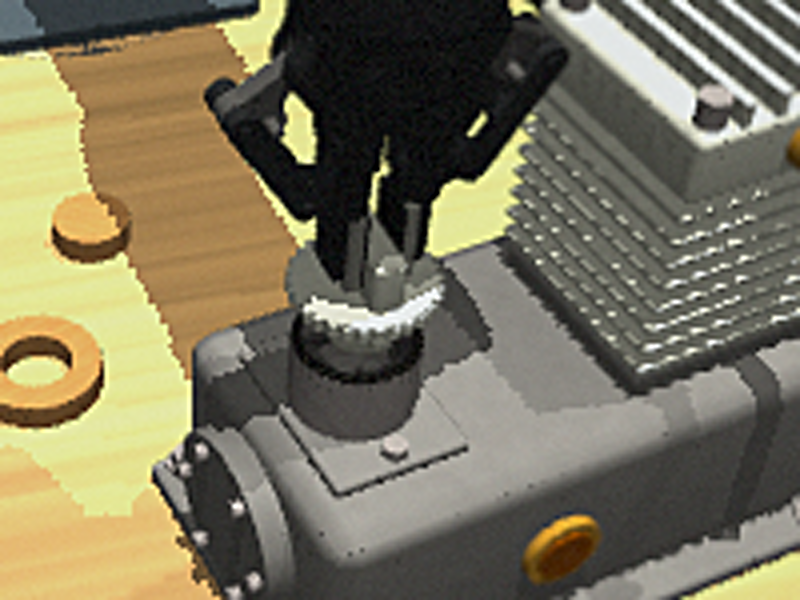

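```bash
python3 - <<'E'
from arc import *
c=load('s4.npz');W=cloud(c);ok=c['d']>0
c0=load('scene0.npz');W0=cloud(c0)
print('neck scene0',arc(W0,c0['d']>0,np.array([.557,.0165]),.143,.158,.027,.018,.032,range(-180,180,6)))
for lo,hi in((.176,.190),(.178,.187)):
  print('disc',arc(W,ok,np.array([.557,.0175]),lo,hi,.029,.02,.034,range(-100,100,6)))
c=load('w4.npz');W=cloud(c);ok=c['d']>0
print('disc w4',arc(W,ok,np.array([.557,.0175]),.176,.186,.029,.02,.034,range(-80,85,6)))
E
```

```text
neck scene0 (54, array([0.5584, 0.0164, 0.0256]), array([0.5583, 0.0161]), np.float64(0.00048))
disc (34, array([0.5578, 0.0173, 0.0289]), array([0.5576, 0.0173]), np.float64(0.00048))
disc (34, array([0.5575, 0.0174, 0.0288]), array([0.5573, 0.0174]), np.float64(0.00049))
disc w4 (28, array([0.5569, 0.0174, 0.0299]), array([0.5581, 0.0175]), np.float64(0.00043))
```

Emit:
send_rows(increments=[[0,-1,-2,0,0,0],[0,0,-3,0,0,0],[0,0,-2,0,0,0],[0,0,-2,0,0,0],[0,0,-1,0,0,0],[0,0,0,0,0,0]])

```text
time: 9.78
tool_pos: [0.5574, 0.0177, 0.1842]
tool_rot: [-3.139, -0.136, 0.0]
contact_force: [0.3, -0.1, -1.2]
width: 0.0129
```

Emit:
send_rows(increments=[[0,0,-0.7,0,0,0],[0,0,-0.7,0,0,0],[0,0,0,0,0,0]])

```text
time: 10.15
tool_pos: [0.5575, 0.0177, 0.1829]
tool_rot: [-3.139, -0.136, -0.0]
contact_force: [0.0, -0.0, -0.6]
width: 0.0127
```

Emit:
send_rows(increments=[[0,0,-0.7,0,0,0],[0,0,-0.3,0,0,0],[0,0,0,0,0,0]])

```text
time: 10.52
tool_pos: [0.5575, 0.0177, 0.1819]
tool_rot: [-3.139, -0.136, -0.0]
contact_force: [0.3, 0.0, -1.6]
width: 0.0132
```

Emit:
send_rows(increments=[[0,0,-0.5,0,0,0],[0,0,-0.5,0,0,0],[0,0,0,0,0,0]])

```text
time: 10.9
tool_pos: [0.5575, 0.0177, 0.1809]
tool_rot: [-3.139, -0.136, -0.0]
contact_force: [0.9, -0.1, -2.1]
width: 0.0134
```

Emit:
send_rows(increments=[[0,0,-0.5,0,0,0],[0,0,-0.5,0,0,0],[0,0,0,0,0,0]])

```text
time: 11.28
tool_pos: [0.5576, 0.0177, 0.1804]
tool_rot: [-3.139, -0.136, -0.001]
contact_force: [-0.4, 0.5, 4.1]
width: 0.0129
```

Emit:
send_rows(increments=[[0,0,0.5,0,0,0],[0,0,0,0,0,0],[0,0,0,0,0,0],[0,0,0,0,0,0]], hand=-0.58)

```text
time: 11.78
tool_pos: [0.5574, 0.0177, 0.1803]
tool_rot: [-3.139, -0.136, 0.0]
contact_force: [0.4, -0.8, -0.1]
width: 0.0181
```

```bash
cat > cap.py <<'E'
from arc import *
from look import *
import sys
n=sys.argv[1]
show(look(n,'wrist'))
c=load(n+'.npz');W=cloud(c);ok=c['d']>0
s=telemetry.read_state();x,y=s['tool_pos'][:2]
m=ok&(np.hypot(W[...,0]-x,W[...,1]-y)<.029)&(W[...,2]>.148)&(W[...,2]<.176)
z=W[m][:,2];h,e=np.histogram(z,bins=np.arange(.148,.176,.001));print(dict(zip(e.round(3).tolist(),h.tolist())))
k=np.argmax(h);zz=z[np.abs(z-e[k]-.0005)<.002];print('disc top',np.median(zz).round(4),'-> origin',(np.median(zz)-.007).round(4))
T=cv2.Rodrigues(np.array(s['tool_rot']))[0];
E
python3 cap.py w5
```

```text
t 11.78 pos [0.5574 0.0177 0.1803] xyaw 5.0 tilt [-0.  0. -1.] F [ 0.42 -0.82 -0.12] M [ 0.021  0.019 -0.001] w 0.0181 q [-0.05  0.46 -0.1   1.83  0.06  0.85 -1.66]
{0.148: 42, 0.149: 48, 0.15: 41, 0.151: 17, 0.152: 0, 0.153: 0, 0.154: 0, 0.155: 0, 0.156: 0, 0.157: 0, 0.158: 0, 0.159: 1, 0.16: 14, 0.161: 20, 0.162: 35, 0.163: 26, 0.164: 37, 0.165: 125, 0.166: 1028, 0.167: 1302, 0.168: 155, 0.169: 2, 0.17: 10, 0.171: 28, 0.172: 26, 0.173: 24, 0.174: 27}
disc top 0.1671 -> origin 0.1601
```

View pics/w5.png

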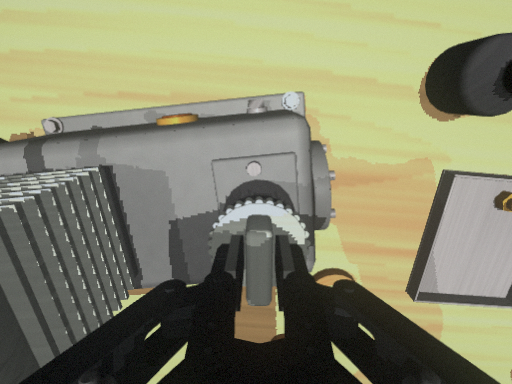

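Emit:
send_rows(increments=[[0,0,0,0,0,4],[0,0,0,0,0,4],[0,0,0,0,0,4],[0,0,0,0,0,4],[0,0,0,0,0,4],[0,0,0,0,0,0]])

```text
time: 12.58
tool_pos: [0.5575, 0.0178, 0.1804]
tool_rot: [-3.067, -0.678, -0.0]
contact_force: [-0.1, 0.6, 0.2]
width: 0.0178
```

```bash
python3 cap.py w6
```

```text
t 12.57 pos [0.5575 0.0178 0.1804] xyaw 24.9 tilt [ 0.  0. -1.] F [-0.08  0.6   0.23] M [ 0.201 -0.013 -0.043] w 0.0178 q [ 0.02  0.47 -0.19  1.83  0.11  0.86 -1.37]
{0.148: 37, 0.149: 53, 0.15: 62, 0.151: 16, 0.152: 1, 0.153: 0, 0.154: 0, 0.155: 0, 0.156: 0, 0.157: 0, 0.158: 0, 0.159: 0, 0.16: 5, 0.161: 30, 0.162: 41, 0.163: 44, 0.164: 47, 0.165: 129, 0.166: 936, 0.167: 1344, 0.168: 195, 0.169: 6, 0.17: 18, 0.171: 21, 0.172: 30, 0.173: 34, 0.174: 33}
disc top 0.1671 -> origin 0.1601
```

Emit:
send_rows(increments=[[0,0,0,0,0,4],[0,0,0,0,0,4],[0,0,0,0,0,4],[0,0,0,0,0,4],[0,0,0,0,0,0]])

```text
time: 13.25
tool_pos: [0.5574, 0.0179, 0.1804]
tool_rot: [-2.944, -1.097, 0.0]
contact_force: [-0.5, 1.7, 1.6]
width: 0.0179
```

```bash
python3 cap.py w7
```

```text
t 13.25 pos [0.5574 0.0179 0.1804] xyaw 40.9 tilt [-0.  0. -1.] F [-0.55  1.74  1.62] M [ 0.318  0.122 -0.041] w 0.0179 q [ 0.07  0.47 -0.27  1.82  0.16  0.87 -1.13]
{0.148: 45, 0.149: 61, 0.15: 77, 0.151: 20, 0.152: 1, 0.153: 0, 0.154: 0, 0.155: 0, 0.156: 0, 0.157: 0, 0.158: 0, 0.159: 0, 0.16: 6, 0.161: 30, 0.162: 49, 0.163: 45, 0.164: 61, 0.165: 136, 0.166: 928, 0.167: 1322, 0.168: 247, 0.169: 11, 0.17: 11, 0.171: 21, 0.172: 29, 0.173: 36, 0.174: 28}
disc top 0.1672 -> origin 0.1602
```

Emit:
send_rows(increments=[[0,0.6,0,0,0,4],[0,0,0,0,0,4],[0,0,0,0,0,4],[0,0,0,0,0,4],[0,0,0,0,0,0]])

```text
time: 13.92
tool_pos: [0.5574, 0.0183, 0.1803]
tool_rot: [-2.763, -1.495, 0.0]
contact_force: [-0.8, 1.6, 0.8]
width: 0.0179
```

```bash
python3 cap.py w8
```

```text
t 13.93 pos [0.5574 0.0183 0.1803] xyaw 56.8 tilt [-0.  0. -1.] F [-0.81  1.55  0.83] M [0.209 0.09  0.011] w 0.0179 q [ 0.12  0.48 -0.34  1.82  0.2   0.88 -0.9 ]
{0.148: 46, 0.149: 70, 0.15: 68, 0.151: 14, 0.152: 0, 0.153: 0, 0.154: 0, 0.155: 0, 0.156: 0, 0.157: 0, 0.158: 0, 0.159: 0, 0.16: 4, 0.161: 36, 0.162: 45, 0.163: 44, 0.164: 61, 0.165: 134, 0.166: 884, 0.167: 1365, 0.168: 261, 0.169: 7, 0.17: 12, 0.171: 32, 0.172: 24, 0.173: 27, 0.174: 33}
disc top 0.1672 -> origin 0.1602
```

View pics/w8.png

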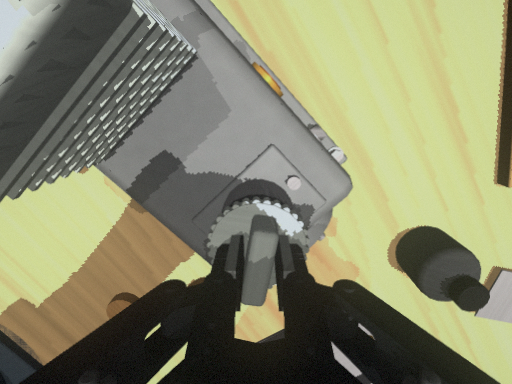

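Emit:
send_rows(increments=[[0,0.4,0,0,0,4],[0,0,0,0,0,4],[0,0,0,0,0,4],[0,0,0,0,0,0]])

```text
time: 14.48
tool_pos: [0.5573, 0.0186, 0.1804]
tool_rot: [-2.592, -1.775, 0.001]
contact_force: [-1.4, 1.2, 2.6]
width: 0.0177
```

```bash
python3 cap.py w9
```

```text
t 14.47 pos [0.5573 0.0186 0.1804] xyaw 68.8 tilt [-0.  0. -1.] F [-1.4   1.19  2.64] M [ 0.16   0.407 -0.068] w 0.0177 q [ 0.15  0.48 -0.4   1.82  0.24  0.89 -0.73]
{0.148: 3, 0.149: 0, 0.15: 0, 0.151: 1, 0.152: 17, 0.153: 28, 0.154: 42, 0.155: 38, 0.156: 54, 0.157: 346, 0.158: 1448, 0.159: 930, 0.16: 59, 0.161: 3, 0.162: 22, 0.163: 16, 0.164: 23, 0.165: 22, 0.166: 18, 0.167: 19, 0.168: 22, 0.169: 19, 0.17: 28, 0.171: 33, 0.172: 29, 0.173: 34, 0.174: 23}
disc top 0.1588 -> origin 0.1518
```

Emit:
send_rows(increments=[[0,0,-2,0,0,-4],[0,0,-2,0,0,-4],[0,0,-2,0,0,-4],[0,0,-2,0,0,-4],[0,0,0,0,0,-4],[0,0,0,0,0,0]])

```text
time: 15.28
tool_pos: [0.5577, 0.0185, 0.1724]
tool_rot: [2.86, 1.299, 0.0]
contact_force: [0.2, 0.5, -0.3]
width: 0.0178
```

```bash
python3 cap.py w10
```

```text
t 15.28 pos [0.5577 0.0185 0.1724] xyaw 48.9 tilt [ 0. -0. -1.] F [ 0.25  0.46 -0.25] M [ 0.039 -0.014 -0.006] w 0.0178 q [ 0.09  0.48 -0.3   1.83  0.19  0.85 -1.02]
{0.148: 0, 0.149: 0, 0.15: 0, 0.151: 8, 0.152: 19, 0.153: 30, 0.154: 39, 0.155: 37, 0.156: 69, 0.157: 452, 0.158: 1560, 0.159: 639, 0.16: 20, 0.161: 7, 0.162: 17, 0.163: 21, 0.164: 24, 0.165: 29, 0.166: 34, 0.167: 32, 0.168: 39, 0.169: 44, 0.17: 61, 0.171: 58, 0.172: 60, 0.173: 78, 0.174: 84}
disc top 0.1586 -> origin 0.1516
```

View pics/w10.png

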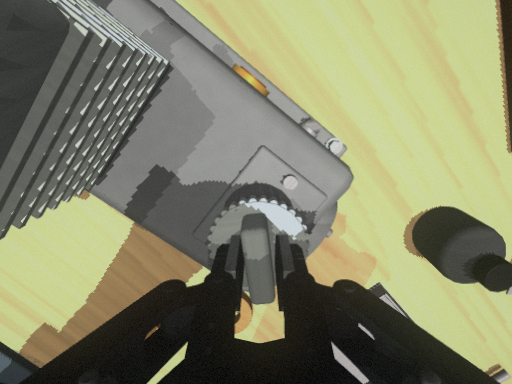

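Emit:
send_rows(increments=[[0,0,0,0,0,-4],[0,0,0,0,0,-4],[0,0,0,0,0,-4],[0,0,0,0,0,-4],[0,0,0,0,0,-4],[0,0,0,0,0,0]])

```text
time: 16.08
tool_pos: [0.5575, 0.0186, 0.1724]
tool_rot: [3.041, 0.787, 0.0]
contact_force: [0.2, -0.3, 0.3]
width: 0.018
```

```bash
cat >> cap.py <<'E'
# bar yaw from its top face
zt=np.median(zz)+.024
m=ok&(np.hypot(W[...,0]-x,W[...,1]-y)<.03)&(np.abs(W[...,2]-zt)<.0025)
p=W[m][:,:2];r=cv2.minAreaRect((p*1000).astype(np.float32));print('bar top',len(p),r)
E
python3 cap.py w11
```

```text
t 16.07 pos [0.5575 0.0186 0.1724] xyaw 29.0 tilt [ 0. -0. -1.] F [ 0.16 -0.35  0.31] M [ 0.024 -0.007 -0.   ] w 0.018 q [ 0.02  0.48 -0.21  1.83  0.13  0.84 -1.31]
{0.148: 0, 0.149: 0, 0.15: 2, 0.151: 12, 0.152: 17, 0.153: 16, 0.154: 28, 0.155: 48, 0.156: 334, 0.157: 1395, 0.158: 806, 0.159: 37, 0.16: 10, 0.161: 11, 0.162: 16, 0.163: 29, 0.164: 32, 0.165: 36, 0.166: 27, 0.167: 38, 0.168: 41, 0.169: 44, 0.17: 66, 0.171: 66, 0.172: 60, 0.173: 76, 0.174: 92}
disc top 0.1577 -> origin 0.1507
bar top 2254 ((560.2269897460938, 16.924476623535156), (41.935306549072266, 38.523712158203125), 73.34085845947266)
```

Emit:
send_rows(increments=[[0,0,0,0,0,-4],[0,0,0,0,0,-4],[0,0,0,0,0,-4],[0,0,0,0,0,-4],[0,0,0,0,0,0]])

```text
time: 16.75
tool_pos: [0.5575, 0.0187, 0.1723]
tool_rot: [3.121, 0.357, -0.0]
contact_force: [-0.1, 0.4, -0.1]
width: 0.0182
```

```bash
python3 cap.py w12
```

```text
t 16.75 pos [0.5575 0.0187 0.1723] xyaw 13.1 tilt [-0. -0. -1.] F [-0.08  0.45 -0.14] M [-0.012  0.049  0.029] w 0.0182 q [-0.03  0.47 -0.13  1.84  0.08  0.84 -1.54]
{0.148: 0, 0.149: 0, 0.15: 4, 0.151: 12, 0.152: 13, 0.153: 19, 0.154: 24, 0.155: 102, 0.156: 756, 0.157: 1466, 0.158: 272, 0.159: 7, 0.16: 14, 0.161: 24, 0.162: 20, 0.163: 26, 0.164: 31, 0.165: 24, 0.166: 40, 0.167: 31, 0.168: 40, 0.169: 45, 0.17: 55, 0.171: 66, 0.172: 75, 0.173: 77, 0.174: 81}
disc top 0.1573 -> origin 0.1503
bar top 2231 ((559.827392578125, 16.164478302001953), (42.59794616699219, 38.61043930053711), 56.889949798583984)
```

Emit:
send_rows(increments=[[0,0,0,0,0,-4],[0,0,0,0,0,-4],[0,0,0,0,0,-3],[0,0,0,0,0,0]])

```text
time: 17.3
tool_pos: [0.5572, 0.0184, 0.1722]
tool_rot: [3.141, 0.057, -0.001]
contact_force: [0.5, -0.9, -2.9]
width: 0.0178
```

```bash
python3 cap.py w13
```

```text
t 17.3 pos [0.5572 0.0184 0.1722] xyaw 2.1 tilt [-0.001 -0.    -1.   ] F [ 0.48 -0.94 -2.88] M [-0.224  0.114  0.03 ] w 0.0178 q [-0.07  0.47 -0.08  1.84  0.05  0.83 -1.7 ]
{0.148: 0, 0.149: 1, 0.15: 6, 0.151: 12, 0.152: 18, 0.153: 19, 0.154: 19, 0.155: 166, 0.156: 1194, 0.157: 1089, 0.158: 96, 0.159: 4, 0.16: 17, 0.161: 21, 0.162: 17, 0.163: 32, 0.164: 32, 0.165: 36, 0.166: 27, 0.167: 30, 0.168: 41, 0.169: 43, 0.17: 65, 0.171: 82, 0.172: 62, 0.173: 75, 0.174: 89}
disc top 0.157 -> origin 0.15
bar top 2198 ((559.2775268554688, 15.209537506103516), (42.881492614746094, 37.92305374145508), 45.46251678466797)
```

View pics/w13.png

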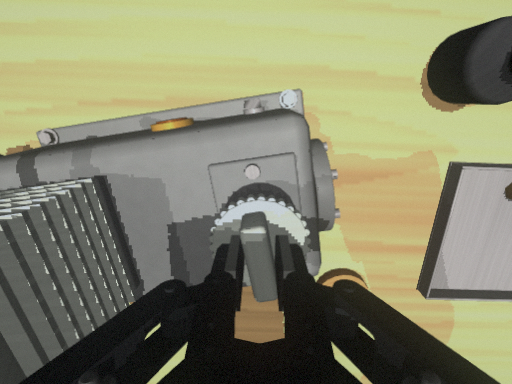

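Emit:
send_rows(increments=[[0,0,-0.3,0,0,-3],[0,0,-0.2,0,0,-3],[0,0,0,0,0,0]])

```text
time: 17.73
tool_pos: [0.5573, 0.0184, 0.1719]
tool_rot: [3.139, -0.108, -0.0]
contact_force: [-1.9, -0.8, -1.6]
width: 0.0179
```

```bash
python3 cap.py w14
```

```text
t 17.73 pos [0.5573 0.0184 0.1719] xyaw -3.9 tilt [-0. -0. -1.] F [-1.89 -0.78 -1.64] M [-0.346  0.199  0.086] w 0.0179 q [-0.09  0.47 -0.05  1.84  0.03  0.83 -1.79]
{0.148: 0, 0.149: 0, 0.15: 9, 0.151: 9, 0.152: 19, 0.153: 14, 0.154: 28, 0.155: 387, 0.156: 1455, 0.157: 647, 0.158: 24, 0.159: 7, 0.16: 17, 0.161: 22, 0.162: 22, 0.163: 32, 0.164: 35, 0.165: 32, 0.166: 21, 0.167: 40, 0.168: 50, 0.169: 54, 0.17: 64, 0.171: 65, 0.172: 78, 0.173: 72, 0.174: 100}
disc top 0.1566 -> origin 0.1496
bar top 2206 ((558.9500732421875, 18.646286010742188), (41.97827911376953, 38.3433952331543), 51.66581726074219)
```

Emit:
send_rows(increments=[[0,0,0,0,0,-2.5],[0,0,0,0,0,-2.5],[0,0,0,0,0,0]])

```text
time: 18.15
tool_pos: [0.5574, 0.0184, 0.1717]
tool_rot: [3.131, -0.249, -0.0]
contact_force: [0.7, -2.9, -3.3]
width: 0.0178
```

```bash
python3 cap.py w15
```

```text
t 18.15 pos [0.5574 0.0184 0.1717] xyaw -9.1 tilt [-0. -0. -1.] F [ 0.72 -2.92 -3.34] M [-0.647  0.15   0.123] w 0.0178 q [-0.1   0.47 -0.02  1.84  0.01  0.83 -1.86]
{0.148: 0, 0.149: 1, 0.15: 7, 0.151: 11, 0.152: 14, 0.153: 16, 0.154: 43, 0.155: 520, 0.156: 1482, 0.157: 452, 0.158: 16, 0.159: 14, 0.16: 22, 0.161: 17, 0.162: 23, 0.163: 25, 0.164: 37, 0.165: 34, 0.166: 32, 0.167: 37, 0.168: 45, 0.169: 53, 0.17: 67, 0.171: 69, 0.172: 75, 0.173: 86, 0.174: 71}
disc top 0.1565 -> origin 0.1495
bar top 2186 ((559.2567138671875, 15.313199996948242), (42.52555847167969, 38.13570022583008), 35.13484573364258)
```

Emit:
send_rows(increments=[[0,-0.8,0,0,0,-1.5],[0,0,0,0,0,-1.5],[0,0,0,0,0,0]])

```text
time: 18.58
tool_pos: [0.5572, 0.0181, 0.1717]
tool_rot: [-3.124, 0.33, 0.001]
contact_force: [-1.1, -0.9, -6.7]
width: 0.0176
```

```bash
python3 cap.py w16
```

```text
t 18.57 pos [0.5572 0.0181 0.1717] xyaw -12.0 tilt [-0.001  0.    -1.   ] F [-1.08 -0.94 -6.7 ] M [-0.272  0.155  0.445] w 0.0176 q [-0.11  0.47 -0.01  1.84  0.    0.83 -1.9 ]
{0.148: 0, 0.149: 1, 0.15: 7, 0.151: 8, 0.152: 15, 0.153: 14, 0.154: 50, 0.155: 617, 0.156: 1462, 0.157: 391, 0.158: 10, 0.159: 16, 0.16: 15, 0.161: 26, 0.162: 27, 0.163: 29, 0.164: 26, 0.165: 33, 0.166: 32, 0.167: 38, 0.168: 43, 0.169: 59, 0.17: 59, 0.171: 80, 0.172: 78, 0.173: 76, 0.174: 85}
disc top 0.1564 -> origin 0.1494
bar top 2177 ((559.0399780273438, 18.225799560546875), (42.49470520019531, 38.199974060058594), 44.503746032714844)
```

Emit:
send_rows(increments=[[0,0,-0.5,0,0,-0.5],[0,0,0,0,0,0]])

```text
time: 18.88
tool_pos: [0.5573, 0.0181, 0.1716]
tool_rot: [-3.123, 0.343, 0.0]
contact_force: [-3.1, -0.3, -1.3]
width: 0.0178
```

```bash
python3 cap.py w17
```

```text
t 18.88 pos [0.5573 0.0181 0.1716] xyaw -12.5 tilt [-0.  0. -1.] F [-3.13 -0.27 -1.34] M [-0.028  0.638  0.447] w 0.0178 q [-0.11  0.47 -0.01  1.84  0.    0.83 -1.91]
{0.148: 0, 0.149: 0, 0.15: 9, 0.151: 11, 0.152: 14, 0.153: 15, 0.154: 63, 0.155: 665, 0.156: 1448, 0.157: 354, 0.158: 5, 0.159: 14, 0.16: 20, 0.161: 23, 0.162: 27, 0.163: 25, 0.164: 41, 0.165: 25, 0.166: 34, 0.167: 34, 0.168: 43, 0.169: 61, 0.17: 70, 0.171: 76, 0.172: 66, 0.173: 86, 0.174: 91}
disc top 0.1564 -> origin 0.1494
bar top 2190 ((559.1099243164062, 17.782182693481445), (42.578224182128906, 37.53061294555664), 42.480201721191406)
```

Emit:
send_rows(increments=[[0,0,0,0,0,-0.8],[0,0,0,0,0,0]])

```text
time: 19.18
tool_pos: [0.5573, 0.018, 0.1715]
tool_rot: [-3.12, 0.365, 0.0]
contact_force: [-4.4, -0.6, 1.2]
width: 0.0176
```

```bash
python3 cap.py w18
```

```text
t 19.18 pos [0.5573 0.018  0.1715] xyaw -13.4 tilt [-0.  0. -1.] F [-4.37 -0.63  1.18] M [-0.007  0.9    0.535] w 0.0176 q [-0.12  0.47 -0.    1.84  0.    0.83 -1.92]
{0.148: 0, 0.149: 0, 0.15: 10, 0.151: 13, 0.152: 14, 0.153: 19, 0.154: 62, 0.155: 669, 0.156: 1498, 0.157: 294, 0.158: 8, 0.159: 16, 0.16: 24, 0.161: 21, 0.162: 22, 0.163: 31, 0.164: 27, 0.165: 39, 0.166: 33, 0.167: 35, 0.168: 43, 0.169: 56, 0.17: 65, 0.171: 90, 0.172: 67, 0.173: 86, 0.174: 77}
disc top 0.1563 -> origin 0.1493
bar top 2181 ((559.409423828125, 14.989490509033203), (42.18538284301758, 37.963314056396484), 31.43721580505371)
```

View pics/w18.png

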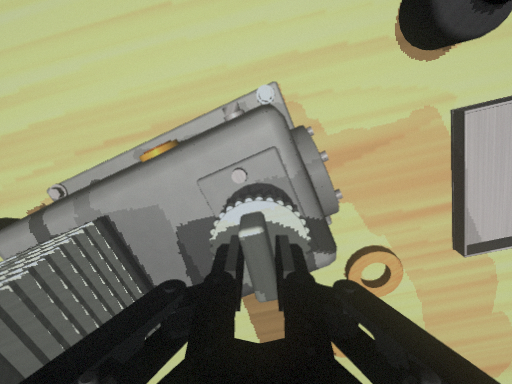

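Emit:
send_rows(increments=[[0,0,0,0,0,3],[0,0,0,0,0,4],[0,0,0.5,0,0,2],[0,0,0.5,0,0,0]])

```text
time: 19.73
tool_pos: [0.5581, 0.0178, 0.1727]
tool_rot: [-3.139, 0.121, -0.002]
contact_force: [0.1, -0.2, -0.2]
width: 0.018
```

Emit:
send_rows(increments=[[0,0,0,0,0,0],[0,0,0,0,0,0],[0,0,0,0,0,0],[0,0,0,0,0,0],[0,0,0,0,0,0]], hand=-0.1)

```text
time: 20.35
tool_pos: [0.5574, 0.0179, 0.1724]
tool_rot: [-3.139, 0.119, 0.0]
contact_force: [0.6, -0.5, 0.3]
width: 0.0382
```

```bash
python3 cap.py w19
```

```text
t 20.35 pos [0.5574 0.0179 0.1724] xyaw -4.4 tilt [-0.  0. -1.] F [ 0.59 -0.46  0.26] M [-0.02  -0.021  0.021] w 0.0382 q [-0.09  0.47 -0.05  1.84  0.03  0.83 -1.79]
{0.148: 0, 0.149: 2, 0.15: 12, 0.151: 11, 0.152: 20, 0.153: 16, 0.154: 58, 0.155: 954, 0.156: 2223, 0.157: 505, 0.158: 10, 0.159: 7, 0.16: 18, 0.161: 17, 0.162: 17, 0.163: 20, 0.164: 20, 0.165: 29, 0.166: 37, 0.167: 37, 0.168: 45, 0.169: 52, 0.17: 59, 0.171: 53, 0.172: 71, 0.173: 68, 0.174: 62}
disc top 0.1564 -> origin 0.1494
bar top 2154 ((561.8658447265625, 16.20672607421875), (47.125579833984375, 47.20979690551758), 39.38378143310547)
```

Emit:
send_rows(increments=[[0,0,5,0,0,0],[0,0,15,0,0,0],[0,0,25,0,0,0],[-5,0,25,0,0,0],[-15,0,20,0,0,0],[-20,0,10,0,0,0],[-20,0,0,0,0,0],[-15,0,0,0,0,0],[-5,0,0,0,0,0],[0,0,0,0,0,0],[0,0,0,0,0,0]])

```text
time: 21.78
tool_pos: [0.478, 0.0179, 0.2723]
tool_rot: [-3.139, 0.119, -0.0]
contact_force: [1.0, 0.6, -0.1]
width: 0.0383
```

```bash
python3 look.py w20; python3 - <<'E'
from arc import *
from look import look,show
look('s20','scene')
for n in('w20','s20'):
    c=load(n+'.npz');W=cloud(c);ok=c['d']>0
    d=np.hypot(W[...,0]-.557,W[...,1]-.0172)
    m=ok&(d<.027)&(W[...,2]>.152)&(W[...,2]<.162);p=W[m]
    A=np.c_[p[:,:2]-[.557,.0172],np.ones(len(p))];f=np.linalg.lstsq(A,p[:,2],rcond=None)[0]
    print(n,'disc top',np.median(p[:,2]).round(4),'tilt deg',np.degrees(f[:2]).round(2),arc(W,ok,np.array([.557,.0172]),.151,.163,.029,.02,.034,range(-180,180,6)))
    print(bar(W,ok,.557,.0172,.175,.19))
E
```

```text
t 21.77 pos [0.478  0.0179 0.2723] xyaw -4.3 tilt [ 0.  0. -1.] F [ 0.97  0.6  -0.09] M [ 0.013 -0.005 -0.007] w 0.0383 q [-0.1   0.25 -0.05  1.89  0.02  1.01 -1.8 ]
w20 disc top 0.1564 tilt deg [-0.05 -0.06] (60, array([0.557 , 0.0165, 0.0295]), array([0.557 , 0.0165]), np.float64(0.00057))
(1091, array([0.558 , 0.0165]), np.float64(-179.7), array([557.3,  16.6]), array([46., 14.]), np.float64(0.1799))
s20 disc top 0.1577 tilt deg [ 0.32 -0.38] (49, array([0.5585, 0.0168, 0.0287]), array([0.5583, 0.0168]), np.float64(0.00076))
(208, array([0.5605, 0.0159]), np.float64(1.3), array([557.7,  16.9]), array([46.7, 13.7]), np.float64(0.1807))
```

View pics/w20.png

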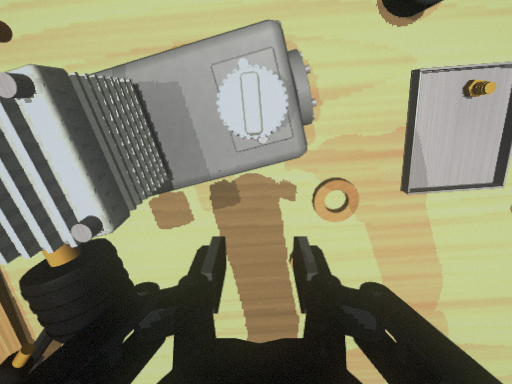

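View pics/s20.png

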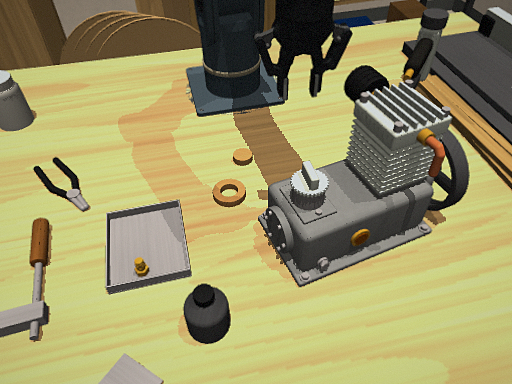

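```bash
python3 - <<'E'
from arc import *
yaw=dict(w5=5,w6=24.9,w7=40.9,w8=56.8,w9=68.8,w10=48.9,w11=29,w12=13.1,w13=2.1,w14=-3.9,w15=-9.1,w16=-12,w17=-12.5,w18=-13.4,w19=-4.4,w20=-4.3)
C=np.array([.557,.0166])
for n,y in yaw.items():
    c=load(n+'.npz');W=cloud(c);ok=c['d']>0
    d=W[...,:2]-C;a=np.radians(y)
    lx=d[...,0]*np.cos(a)+d[...,1]*np.sin(a);ly=-d[...,0]*np.sin(a)+d[...,1]*np.cos(a)
    r=np.hypot(lx,ly)
    dm=ok&(r<.0275)&(lx>.003)&(np.abs(ly)>.012)&(W[...,2]>.15)&(W[...,2]<.172)
    z=W[dm][:,2];z0=np.median(z);z=z[np.abs(z-z0)<.0015]
    m=ok&(lx>.015)&(lx<.0225)&(np.abs(ly)<.013)&(np.abs(W[...,2]-z0-.024)<.002)
    # edges per lx bin
    E=[]
    for b in np.arange(.015,.0225,.0015):
        k=m&(lx>=b)&(lx<b+.0015)
        if k.sum()>4: E.append((b+.00075,(ly[k].min()+ly[k].max())/2,np.ptp(ly[k])))
    E=np.array(E);
    print(n,'disc',(z.mean()*1000).round(2),len(z),'capyaw centroid',round(y+np.degrees(np.arctan2(ly[m].mean(),lx[m].mean())),1),'edges',round(y+np.degrees(np.mean(np.arctan2(E[:,1],E[:,0]))),1),'wid',(E[:,2].mean()*1e3).round(1))
E
```

```text
w5 disc 167.14 1092 capyaw centroid 4.8 edges 4.7 wid 12.6
w6 disc 167.22 1064 capyaw centroid 15.6 edges 15.5 wid 12.2
w7 disc 167.24 1079 capyaw centroid 30.8 edges 30.7 wid 11.8
w8 disc 167.26 1062 capyaw centroid 46.8 edges 46.9 wid 11.9
w9 disc 158.84 1085 capyaw centroid 57.4 edges 56.9 wid 12.7
w10 disc 158.65 1059 capyaw centroid 54.1 edges 53.9 wid 12.8
w11 disc 157.81 1058 capyaw centroid 37.3 edges 37.3 wid 12.8
w12 disc 157.33 1057 capyaw centroid 22.8 edges 23.2 wid 13.0
w13 disc 157.02 1081 capyaw centroid 12.1 edges 12.4 wid 12.5
w14 disc 156.68 1069 capyaw centroid 6.6 edges 7.1 wid 12.7
w15 disc 156.54 1077 capyaw centroid 2.3 edges 2.6 wid 12.7
w16 disc 156.46 1079 capyaw centroid -0.3 edges 0.3 wid 12.2
w17 disc 156.39 1071 capyaw centroid -1.0 edges -0.4 wid 12.6
w18 disc 156.36 1066 capyaw centroid -1.3 edges -1.2 wid 12.6
w19 disc 156.41 1079 capyaw centroid 0.3 edges 0.8 wid 12.7
w20 disc 156.32 671 capyaw centroid -0.3 edges 0.3 wid 12.7
```

The cap is level and centred, and it turned about 57° from where it dropped. Its height is borderline for "within 0.3 mm", so I'll go back for one gentle check against the stop.

Emit:
send_rows(increments=[[10,0,0,0,0,0],[25,0,0,0,0,0],[25,0,0,0,0,0],[15,0,-10,0,0,0],[5,0,-20,0,0,0],[0,0,-25,0,0,0],[0,0,-25,0,0,0],[0,0,-15,0,0,0],[0,0,-5.5,0,0,0],[0,0,0,0,0,0],[0,0,0,0,0,0]])

```text
time: 23.25
tool_pos: [0.558, 0.0179, 0.1727]
tool_rot: [-3.139, 0.119, -0.002]
contact_force: [-0.7, 0.8, -0.2]
width: 0.0385
```

Emit:
send_rows(increments=[[0,0,0,0,0,0],[0,0,0,0,0,0],[0,0,0,0,0,0],[0,0,0,0,0,-3],[0,0,0,0,0,-3],[0,0,0,0,0,0]], hand=-0.58)

```text
time: 24.0
tool_pos: [0.5574, 0.0181, 0.1719]
tool_rot: [3.129, -0.282, -0.0]
contact_force: [0.3, 0.5, 1.3]
width: 0.0178
```

```bash
cat > yawz.py <<'E'
from arc import *
from look import *
import sys
n=sys.argv[1];s=look(n);show(s)
C=np.array([.557,.0166]);T=cv2.Rodrigues(np.array(s['tool_rot']))[0];a=np.arctan2(T[1,0],T[0,0])
c=load(n+'.npz');W=cloud(c);ok=c['d']>0
d=W[...,:2]-C
lx=d[...,0]*np.cos(a)+d[...,1]*np.sin(a);ly=-d[...,0]*np.sin(a)+d[...,1]*np.cos(a)
r=np.hypot(lx,ly)
dm=ok&(r<.0275)&(lx>.003)&(np.abs(ly)>.012)&(W[...,2]>.15)&(W[...,2]<.172)
z=W[dm][:,2];z0=np.median(z);z=z[np.abs(z-z0)<.0015]
m=ok&(lx>.015)&(lx<.0225)&(np.abs(ly)<.013)&(np.abs(W[...,2]-z0-.024)<.002)
print('disc mm',(z.mean()*1000).round(2),'capyaw',round(np.degrees(a+np.arctan2(ly[m].mean(),lx[m].mean())),1))
E
python3 yawz.py w21
```

```text
t 24.0 pos [0.5574 0.0181 0.1719] xyaw -10.3 tilt [-0.  0. -1.] F [0.29 0.5  1.25] M [0.112 0.174 0.135] w 0.0178 q [-0.11  0.47 -0.02  1.84  0.01  0.83 -1.88]
disc mm 156.4 capyaw -0.0
```

Emit:
send_rows(increments=[[0,0,0,0,0,-1.5],[0,0,0,0,0,0]])

```text
time: 24.3
tool_pos: [0.5573, 0.018, 0.1719]
tool_rot: [-3.125, 0.324, 0.0]
contact_force: [-1.4, 0.9, 2.9]
width: 0.0181
```

```bash
python3 yawz.py w22
```

```text
t 24.3 pos [0.5573 0.018  0.1719] xyaw -11.8 tilt [-0.  0. -1.] F [-1.39  0.93  2.94] M [0.243 0.246 0.325] w 0.0181 q [-0.11  0.47 -0.01  1.84  0.01  0.83 -1.9 ]
disc mm 156.38 capyaw -0.6
```

Emit:
send_rows(increments=[[0,0,0,0,0,-1.3],[0,0,0,0,0,0]])

```text
time: 24.6
tool_pos: [0.5575, 0.018, 0.1719]
tool_rot: [-3.121, 0.36, -0.0]
contact_force: [-0.5, 0.8, 2.5]
width: 0.0183
```

```bash
python3 yawz.py w23
```

```text
t 24.6 pos [0.5575 0.018  0.1719] xyaw -13.2 tilt [ 0.  0. -1.] F [-0.49  0.85  2.5 ] M [0.187 0.225 0.484] w 0.0183 q [-0.11  0.47 -0.    1.84  0.    0.83 -1.92]
disc mm 156.38 capyaw -1.6
```

Emit:
send_rows(increments=[[0,0,0,0,0,-0.9],[0,0,0,0,0,0]])

```text
time: 24.9
tool_pos: [0.5575, 0.0179, 0.1719]
tool_rot: [3.118, -0.384, 0.0]
contact_force: [-1.2, 1.1, 2.2]
width: 0.0181
```

```bash
python3 yawz.py w24
```

```text
t 24.9 pos [0.5575 0.0179 0.1719] xyaw -14.0 tilt [ 0. -0. -1.] F [-1.19  1.11  2.23] M [0.216 0.27  0.649] w 0.0181 q [-0.12  0.47  0.    1.84 -0.    0.83 -1.93]
disc mm 156.37 capyaw -1.7
```

The torque rises steeply (0.48 to 0.65 N m in 0.8°) while the cap's height and yaw stay put, so this is the firm stop. I'll unload, open and retreat.

Emit:
send_rows(increments=[[0,0,0,0,0,3],[0,0,0,0,0,4],[0,0,0.5,0,0,3],[0,0,0,0,0,0]])

```text
time: 25.45
tool_pos: [0.5576, 0.0174, 0.1723]
tool_rot: [3.139, -0.113, 0.0]
contact_force: [-0.0, 0.3, 0.3]
width: 0.018
```

Emit:
send_rows(increments=[[0,0,0,0,0,0],[0,0,0,0,0,0],[0,0,0,0,0,0],[0,0,0,0,0,0],[0,0,0,0,0,0],[0,0,5,0,0,0],[0,0,15,0,0,0],[0,0,25,0,0,0],[-5,0,25,0,0,0],[-15,0,20,0,0,0],[-20,0,10,0,0,0],[-20,0,0,0,0,0],[-15,0,0,0,0,0],[-5,0,0,0,0,0],[0,0,0,0,0,0],[0,0,0,0,0,0]], hand=-0.1)

```text
time: 27.45
tool_pos: [0.478, 0.0179, 0.2723]
tool_rot: [-3.14, 0.111, -0.0]
contact_force: [-0.1, -0.8, -1.1]
width: 0.0384
```

```bash
python3 yawz.py w25; python3 - <<'E'
from arc import *
c=load('w25.npz');W=cloud(c);ok=c['d']>0
print(bar(W,ok,.557,.0172,.175,.19))
from look import look
look('s25','scene')
c0=load('scene0.npz');W0=cloud(c0);c=load('s25.npz');W=cloud(c)
for n,(a,b,lo,hi,r) in dict(fit=(.55,-.275,.02,.05,.025),tin=(.675,-.178,.06,.12,.05),ring=(.395,-.09,.008,.03,.06)).items():
    print(n,circ(W0,c0['d']>0,a,b,lo,hi,0,r),circ(W,c['d']>0,a,b,lo,hi,0,r))
E
```

```text
t 27.45 pos [0.478  0.0179 0.2723] xyaw -4.0 tilt [ 0.  0. -1.] F [-0.06 -0.8  -1.11] M [-0.053 -0.004  0.028] w 0.0384 q [-0.09  0.25 -0.05  1.89  0.02  1.01 -1.8 ]
disc mm 156.3 capyaw -0.8
(1092, array([0.558 , 0.0165]), np.float64(-179.6), array([557.2,  16.6]), array([46., 14.]), np.float64(0.1799))
fit (121, array([ 551.7, -275.9]), 8.8, np.float64(0.0324)) (117, array([ 551.8, -276.7]), 8.7, np.float64(0.0326))
tin (1361, array([ 676.9, -178.1]), 33.0, np.float64(0.0759)) (1362, array([ 676.7, -178.7]), 32.9, np.float64(0.0759))
ring (564, array([406.1, -93.1]), 34.8, np.float64(0.0154)) (559, array([405.5, -92.5]), 34.8, np.float64(0.0155))
```

View pics/w25.png

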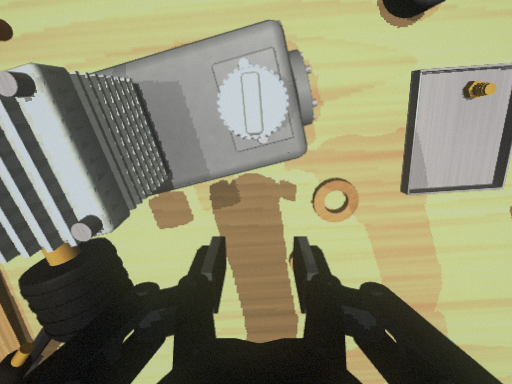

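The cap, at pixel (252,103), sits level on the neck with its bar yaw the same as before the check (about 0°). The gripper is clear, and the fitting, tin and ring haven't moved.

```bash
python3 -c "
from rig import arm
print(arm.sign_off())"
```

```text
the job is handed in; nothing more can be done
None
```

The filler cap is on the neck and screwed down to its stop, and the job was handed in at about 27.5 s of the 69 s limit.

- **Fitting the cap:** I lifted it from the tray by its bar and set it on the thread ridges. With loose jaws I turned it anticlockwise until it dropped 8.4 mm, then clockwise about 58°. I then let go and moved clear.
- **Stop check:** I went back once to press gently against the stop. The torque rose steeply to 0.65 N m, under the 0.8 limit, while the cap's height stayed the same.
- **Last checks:** The cap sits level and centred, and the gripper touches nothing. The fitting, tin and ring measured within about 1 mm of where they started, which is measurement noise.
- **Disagreement:** The cameras differ on the height of the disc's upper face: the wrist camera read 156.3–156.4 mm and the scene camera 157.7 mm, against 157.0 expected. "Fully home" therefore rests on the measured drops and the firm stop, not on either camera's absolute reading. The drops were about 10.8 mm from the ridges (11 expected) and 2.4 mm from the start of the thread (2.5 expected).

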